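# Lock the hold-down bar of a gluing fixture with a linchpin

## Task

Take the linchpin, the only pin in the wooden stand that carries a wire ring, and push it from above through the hole near the free end of the fixture's steel bar until its collar rests on the bar. Then swing its ring over the bar's free end and down past level, so that the ring hangs around the end of the bar with its cross-wire below the bar's top face, and let go.

Things in the scene. Friction and masses are not known exactly. Their poses are not given: they have to be found in the camera images.
- pin_head (a point): Centre of the linchpin's flat steel head: 12 mm along x, 20 along y, 43 high, z up. Its round collar (34 mm across, 4 thick) has its underside 26 mm below this point; under it a tapered stem 10 mm thick, 46 long. The pin (175 g) starts upright in one of 3 holes, 80 mm apart, of a wooden stand 60 mm high; the other holes hold a pin with the same head but no ring and one with a round knob.
- ring_bar (a point): Middle of the cross-wire of the linchpin's ring, a square loop of 5 mm steel wire with legs 25 mm either side of the pin's axis. Starts upright around the head, 40 mm above pin_head, 19 mm above the head's top. The head can be pinched across its 12 mm (along the pin's x) with the ring standing between the fingers.
- pin_ring (a joint): Angle of the ring (rad): 0 upright, + towards the pin's x, 1.57 level, stops at 2.05 to either side. It turns about the pin's y, 9 mm above the collar's underside; the cross-wire is 57 mm from that axis. The hinge is lightly stiff: the ring stays up near upright, but once tipped past about 40 degrees it falls on to its stop. Under 1 N at the cross-wire tips it.
- shaft_hole (a point): Centre of the hole's mouth on the steel bar's top face, 100 mm above the table. x runs level to the bar's free end, 16 mm away; z up. The hole is 16 mm wide, chamfered, through; the bar 28 wide, 20 thick. Seated pin: pin_head 26 mm above this. For the ring to clear the bar, turn the pin's x along the bar, either way round, within 12 degrees. Sleeve and straps behind stand 4 mm or less proud.

How it is judged:
By the outcome, as a careful person would: the job done as asked, in the order asked, and still so for the second after the job is handed in, with the robot touching nothing.
It also fails if it takes over 54 s, if anything falls off the work surface, if the arm or the gripper's body presses on something with over 40 N, if the wrist force passes 120 N, or if a joint passes its speed limit or range.

## Robot

A 6-joint arm with a two-finger parallel gripper is mounted at the origin on the work surface. World frame = base frame: x ahead of the robot, y to its left, z up, the work surface at z = 0. Lengths are in m, angles in rad, forces in N, time in s.
With the tool pointing down it reaches from about 0.35 to 0.775 m from the base axis. Payload 5.5 kg.
Tool frame: the origin (TCP) lies on the centre line of the jaws, within the pads' length; the fingertips stand 11 mm ahead of it and the grasp point (between the pads) lies 8 mm behind it; z points along the fingers, y is the line along which they close (so a half turn about z gives the same grasp; the last joint's range is limited). The gripper opens to 85 mm and grips with 20 to 120 N. Pads are 22 mm wide; open, the fingers measure 114 mm over their backs; the gripper's body (76 mm by 85 mm) begins 54 mm behind the grasp point. The pads swing forward as they close: fully open they stand 13 mm farther back than shut.
Start: joints at [1.098, 0.313, 0.046, 1.304, 0, 1.431], TCP at [0.188, 0.543, 0.242] pointing down, gripper open.
Joint ranges: [-2.76, 2.76], [-0.86, 1.69], [-1.03, 1.26], [-2.2, 2.34], [-1.47, 1.5], [-3.14, 3.14]. Speed limits (rad/s): [2.57, 2.57, 3.14, 3.14, 3.14, 3.14].

## Interface

Orientations are given as a unit quaternion [w, x, y, z].
In Python, from workcell import get_state, eyes, env gives the robot as it stands.
- The arm moves only by the shell command python3 -m inch 'ROWS' [OPENING] [FORCE]. ROWS is JSON, one flat list of numbers, 4 for each row, row after row: the shift along the tool's x, y, z in cm, then the turn about the tool's z in rad. A call has exactly 5 rows; each row shifts and turns the commanded pose from where the row before left it, along the tool's axes as they then stand; what a row does not reach is not made up. A row lasts 1/12 s, in which the tool goes at most 41.7 mm and 7.16 degrees, less where a joint would pass 70% of its speed; a pose out of reach is approached as far as the arm can. A call is refused whole if a number of a shift passes 4.17 or a number of a turn 0.125, either way. A call with a gripper value outside its range is refused whole. OPENING is the opening, from -1 (shut) to 1 (fully open), set as the call begins (- or left out, the last holds). The fingers move at their own pace and stop on an object; FORCE is the grip in N (left out, the last holds). Time passes only in rows, so rows that do not move let the fingers close, or fill a call up. It gives the time, the measured TCP pose, the force, the opening and the grip force at its end, in the units of the state.
- get_state(): the state, without advancing time (a new reading comes with each control period).
- eyes.read_camera(name): name is "scene" or "top"; returns the picture (400x640x3 uint8, red, green, blue); there is no depth.
- eyes.camera_info(name): a dict with "fovy" (degrees; the focal length in pixels is half the picture's height over the tangent of half this angle, whatever the lens; pixels are square), "cx", "cy" (the principal point, pixels), "xyz" and "orientation" of the camera in the world. Camera axes: x right, y down, z forward; pixel columns grow to the right and rows downward; lengths in m; the calibration is good to about 2 mm. A picture is of the moment at which its call begins. camera_info takes no time and is no camera call.
- env.hand_in(): hands the job in; it is judged then, once.
The state is a dict: "clock": time; "joint_pos": joint angles; "qvel": joint speeds; "tau": joint torques, N m; "tcp_pos": TCP position; "orientation": TCP orientation; "wrist_force": force on the tool from outside, world axes, zero at the start; "ft_torque": the same for the moment, N m; "finger_gap": finger opening in m; "grip_force": force on a finger pad.
Only numpy, scipy, OpenCV 4.12 (cv2) and the standard library are available. Lean on these libraries where they do the work, as an engineer would, in place of code of your own. Each camera call takes 0.05 s, during which the arm holds its last target. There are 200 camera calls.

## Working session

There is one attempt and no reset: what is moved stays moved. The work goes in short steps, Python scripts to look and compute and a shell command to move; the robot and the scene stay as the last step left them, time stands still between calls to the robot, and variables do not carry over. Pictures are saved under pics/ and viewed, at most 10 in all, crops included, and the job is handed in when it is done.

```bash
mkdir -p pics; ls; python3 - <<'E'
from workcell import get_state, eyes
import cv2
for n in("scene","top"):
    print(n,eyes.camera_info(n)); cv2.imwrite(f"pics/{n}0.png",eyes.read_camera(n)[...,::-1])
print(get_state())
E
```

```text
pics
scene {'fovy': 52.52994559970967, 'cx': 317.438433762073, 'cy': 192.01910085641694, 'xyz': array([ 0.85044874, -0.51434805,  0.82602745]), 'orientation': array([-0.30764886,  0.89991051,  0.29421151, -0.09461944])}
top {'fovy': 46.59883125917051, 'cx': 321.1398662329044, 'cy': 197.95241524040688, 'xyz': array([ 0.38398855, -0.07498803,  1.07520196]), 'orientation': array([ 0.05851217, -0.69684034,  0.7121509 , -0.06189477])}
{'clock': 0.1, 'joint_pos': array([ 1.09838079e+00,  3.13917347e-01,  4.51015784e-02,  1.30360166e+00,
       -2.40363407e-05,  1.43119150e+00]), 'qvel': array([-0.00010797, -0.00114064,  0.0022424 ,  0.0017387 ,  0.00164806,
       -0.00030744]), 'tau': array([ 2.13991014e-03, -4.81726134e+01,  2.99244028e+01,  1.27937755e-02,
       -1.68342913e-04,  2.63193243e-06]), 'tcp_pos': array([0.18767159, 0.5430513 , 0.24150623]), 'orientation': array([-2.32723303e-04,  1.65638374e-01,  9.86186226e-01, -7.76513732e-04]), 'wrist_force': array([-0.31775324,  0.22971166, -0.02357144]), 'ft_torque': array([0.05368868, 0.05248417, 0.00081888]), 'grip_force': 0.0, 'finger_gap': 0.0851798075735103}
```

View pics/scene0.png

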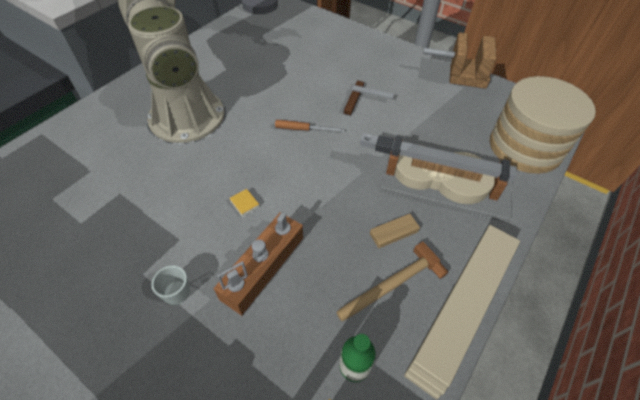

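View pics/top0.png

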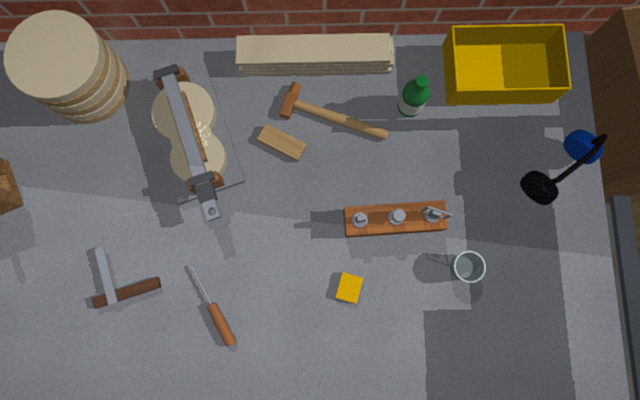

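The scene view shows the stand at (260,260), with the ringed pin nearest the glass at about (236,280), and the bar's free end at about (368,140). In the top view the ringed pin is at (435,213) and the bar end with its hole at (211,212). I'll enlarge these areas.

```bash
cat > h.py <<'E'
import numpy as np, cv2
from scipy.spatial.transform import Rotation as R
from workcell import get_state, eyes
def cam(n):
    i=eyes.camera_info(n); f=200/np.tan(np.radians(i['fovy']/2)); q=i['orientation']
    return f,np.array([i['cx'],i['cy']]),np.array(i['xyz']),R.from_quat([*q[1:],q[0]]).as_matrix()
def proj(n,p):
    f,c,x,M=cam(n); v=M.T@(np.array(p)-x); return f*v[:2]/v[2]+c
def ray(n,uv):
    f,c,x,M=cam(n); return x,M@np.array([*((np.array(uv)-c)/f),1])
def atz(n,uv,z):
    x,d=ray(n,uv); return x+d*(z-x[2])/d[2]
def tri(uvs):   # dict cam->uv ; least squares point and miss
    A=np.zeros((3,3));b=np.zeros(3);L=[]
    for n,uv in uvs.items():
        x,d=ray(n,uv); d=d/np.linalg.norm(d); P=np.eye(3)-np.outer(d,d); A+=P;b+=P@x;L.append((P,x))
    p=np.linalg.solve(A,b); return p,[round(float(np.linalg.norm(P@(p-x)))*1000,1) for P,x in L]
def crop(im,u,v,w,h,s): return cv2.resize(im[v:v+h,u:u+w],None,fx=s,fy=s,interpolation=cv2.INTER_CUBIC)
E
python3 - <<'E'
import cv2,numpy as np
from h import crop
s=cv2.imread("pics/scene0.png");t=cv2.imread("pics/top0.png")
# each 50x... tiles at 8x -> 400x300
a=crop(t,405,195,50,37,8);b=crop(t,187,188,50,37,8);c=crop(s,212,257,50,37,8);d=crop(s,350,122,50,37,8)
cv2.imwrite("pics/c1.png",np.vstack([np.hstack([a,b]),np.hstack([c,d])]))
E
```

```text
(no output)
```

View pics/c1.png

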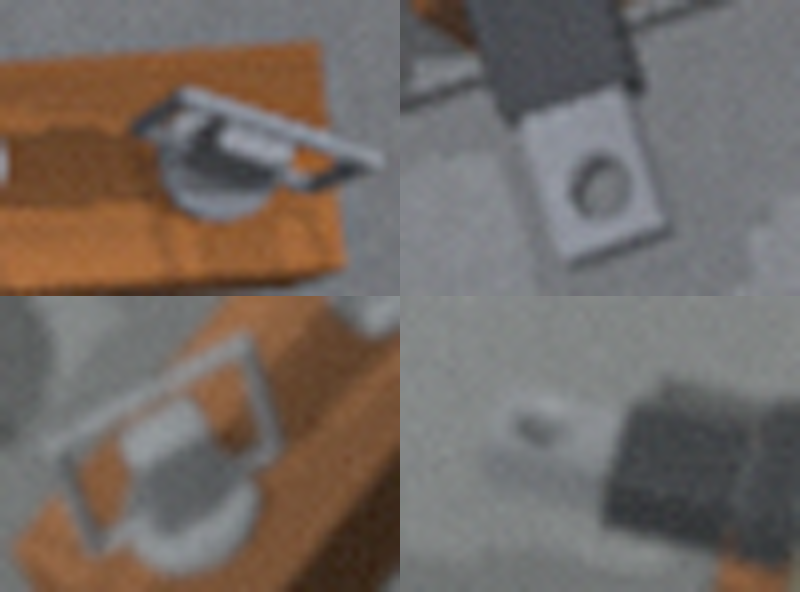

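The crops show the cross-wire in top from (427.3,206.1) to (452.3,214.6), with the head's top centre at about (436.7,212.9). In scene the wire runs from (217.6,275.4) to (242.6,261.6). The hole is at top (211.6,210.9) and scene (366.8,137.9).

```bash
python3 - <<'E'
from h import *
np.set_printoptions(precision=4,suppress=True)
A=tri(dict(top=(427.3,206.1),scene=(242.6,261.6)));B=tri(dict(top=(452.3,214.6),scene=(217.6,275.4)))
A2=tri(dict(top=(427.3,206.1),scene=(217.6,275.4)))
print(A,B,A2[1],(A[0]+B[0])/2)
print("atz",atz("top",(427.3,206.1),.126),atz("top",(452.3,214.6),.126),atz("top",(439.8,210.3),.126),atz("scene",(230.1,268.5),.126))
print("headtop",atz("top",(436.7,212.9),.1075),atz("scene",(232.2,273.3),.1075))
H=lambda u,v:atz("top",((u+.5)/8-.5+187,(v+.5)/8-.5+188),.1)
print("hole",H(200,187),atz("scene",(366.8,137.9),.1),tri(dict(top=(211.6,210.9),scene=(366.8,137.9))))
for p,q in(((120,122),(170,262)),((225,88),(268,228)),((170,262),(268,228))):
    d=H(*q)-H(*p);print("edge",d,np.degrees(np.arctan2(d[1],d[0])),np.linalg.norm(d))
c=atz("top",(172,76),.1);d=H(219,245)-c;print("long",np.degrees(np.arctan2(d[1],d[0])))
for n,uv in(("knob",(360,219)),("mid",(397,215))):print(n,atz("top",uv,.1))
s=get_state();q=s['orientation'];print(R.from_quat([*q[1:],q[0]]).as_matrix())
E
```

```text
(array([ 0.5254, -0.2987,  0.1311]), [1.0, 1.0]) (array([ 0.5071, -0.3481,  0.1315]), [1.7, 1.7]) [23.8, 23.8] [ 0.5162 -0.3234  0.1313]
atz [ 0.5255 -0.3006  0.126 ] [ 0.5067 -0.3511  0.126 ] [ 0.5162 -0.3259  0.126 ] [ 0.5145 -0.3212  0.126 ]
headtop [ 0.5134 -0.3239  0.1075] [ 0.516  -0.3212  0.1075]
hole [0.5289 0.1512 0.1   ] [0.5276 0.1551 0.1   ] (array([0.529 , 0.1508, 0.104 ]), [0.7, 0.7])
edge [-0.0377 -0.014   0.    ] -159.652577165095 0.04025386347041227
edge [-0.0378 -0.012   0.    ] -162.4052436664677 0.039675266520267136
edge [ 0.0085 -0.0257  0.    ] -71.72043311157339 0.02707801171113294
long -162.90159812695694
knob [ 0.5049 -0.1627  0.1   ]
mid [ 0.5117 -0.2414  0.1   ]
[[-0.9451  0.3267 -0.0007]
 [ 0.3267  0.9451 -0.0015]
 [ 0.0002 -0.0016 -1.    ]]
```

```bash
for i in 1 2 3 4 5; do python3 -m inch '[-2.37,-2.85,0.16,0, -2.37,-2.85,0.16,0, -2.37,-2.85,0.16,0, -2.37,-2.85,0.16,0, -2.37,-2.85,0.16,0]' 1 60; done | tail -1
for i in 1 2 3; do python3 -m inch '[0,0,0,0.106, 0,0,0,0.106, 0,0,0,0.106, 0,0,0,0.106, 0,0,0,0.106]'; done | tail -1
cat >> h.py <<'E'
def plan(x,y,z,yaw=None):  # shift in tool axes (cm) to a target TCP; yaw (deg) = wanted tool-y angle mod 180
    s=get_state();q=s['orientation'];M=R.from_quat([*q[1:],q[0]]).as_matrix()
    d=np.array([x,y,z])-s['tcp_pos'];y0=np.degrees(np.arctan2(M[1,1],M[0,1]))
    print("t",s['clock'],"tcp",s['tcp_pos'].round(4),"yaw_y",round(y0,2),"gap",round(s['finger_gap'],4),"F",s['wrist_force'].round(1))
    print("shift cm",(M.T@d*100).round(2), "turn",None if yaw is None else round(-np.radians((yaw-y0+90)%180-90),3))
E
python3 -c "
from h import *
plan(.5155,-.3235,.082,-20.3)"
```

```text
grip_force: 0.0
grip_force: 0.0
t 3.4333 tcp [ 0.5148 -0.3232  0.2017] yaw_y -20.47 gap 0.0854 F [0.4 0.  2.3]
shift cm [-1.000e-02  9.000e-02  1.197e+01] turn -0.003
```

```bash
python3 -m inch '[0,0.09,1.2,0, 0,0,1.2,0, 0,0,1.2,0, 0,0,1.2,0, 0,0,1.2,0]' >/dev/null; python3 -m inch '[0,0,1.2,0, 0,0,1.2,0, 0,0,1.2,0, 0,0,1.2,0, 0,0,1.2,0]'; python3 -c "
from h import *
plan(.5155,-.3235,.082,-20.3)
for n in('scene','top'):cv2.imwrite(f'pics/{n}1.png',eyes.read_camera(n)[...,::-1])
s=cv2.imread('pics/scene1.png');t=cv2.imread('pics/top1.png')
cv2.imwrite('pics/c2.png',np.hstack([crop(s,197,227,80,100,5),crop(t,397,165,80,100,5)]))"
```

```text
clock: 4.27
tcp_pos: [0.5156, -0.3235, 0.0811]
orientation: [-0.001, 0.82, 0.572, -0.0]
wrist_force: [-0.0, -0.0, 0.3]
finger_gap: 0.0854
grip_force: 0.0
t 4.2667 tcp [ 0.5156 -0.3235  0.0811] yaw_y -20.17 gap 0.0854 F [-0.  -0.   0.3]
shift cm [-0.01 -0.01 -0.09] turn 0.002
```

View pics/c2.png

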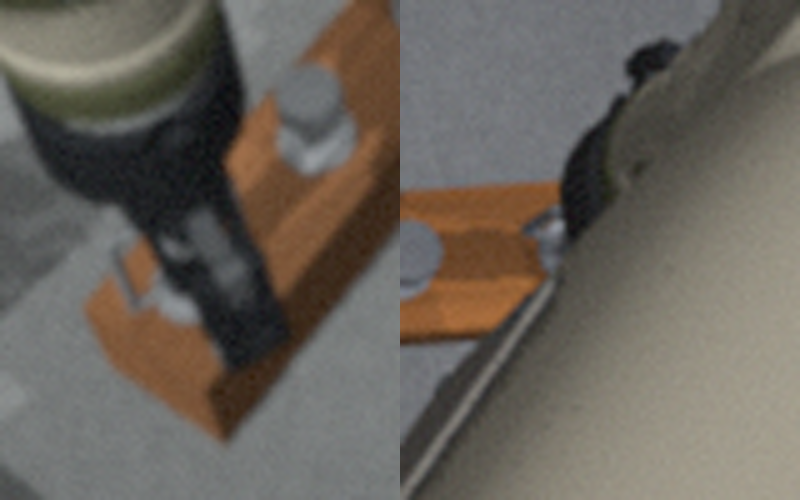

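The fingers straddle the head. The ring stands undisturbed, with one leg visible in scene near crop (130,275). I'll close now.

```bash
python3 -m inch '[0,0,0,0, 0,0,0,0, 0,0,0,0, 0,0,0,0, 0,0,0,0]' -1 60 >/dev/null;python3 -m inch '[0,0,0,0, 0,0,0,0, 0,0,0,0, 0,0,0,0, 0,0,0,0]'; python3 -m inch '[0,0,-0.3,0, 0,0,-0.5,0, 0,0,-1,0, 0,0,-1,0, 0,0,-1,0]';python3 -m inch '[0,0,-2,0, 0,0,-2,0, 0,0,-2,0, 0,0,-2,0, 0,0,-2,0]'
```

```text
clock: 5.2
tcp_pos: [0.5162, -0.324, 0.0829]
orientation: [0.0, 0.82, 0.572, 0.0]
wrist_force: [-0.1, 0.5, 6.1]
finger_gap: 0.0112
grip_force: 59.0
clock: 5.62
tcp_pos: [0.516, -0.3238, 0.1213]
orientation: [-0.0, 0.82, 0.572, 0.0]
wrist_force: [0.4, -0.0, -2.2]
finger_gap: 0.011
grip_force: 58.4
clock: 6.03
tcp_pos: [0.516, -0.3238, 0.2224]
orientation: [0.0, 0.82, 0.572, 0.0]
wrist_force: [0.4, -0.8, -3.2]
finger_gap: 0.011
grip_force: 58.4
```

```bash
python3 -c "
from h import *
plan(.529,.152,.2224,18.2)"
```

```text
t 6.0333 tcp [ 0.516  -0.3238  0.2224] yaw_y -20.17 gap 0.011 F [ 0.4 -0.8 -3.2]
shift cm [ 4.511e+01 -1.518e+01 -2.000e-02] turn -0.67
```

```bash
for i in 1 2 3; do python3 -m inch '[3,-1.01,0,0, 3,-1.01,0,0, 3,-1.01,0,0, 3,-1.01,0,0, 3,-1.01,0,0]'; done >/dev/null
for i in 1 2; do python3 -m inch '[0,0,0,-0.067, 0,0,0,-0.067, 0,0,0,-0.067, 0,0,0,-0.067, 0,0,0,-0.067]';done >/dev/null
python3 -m inch '[0,0,0.7,0, 0,0,0.7,0, 0,0,0.7,0, 0,0,0.5,0, 0,0,0,0]'
python3 -c "
from h import *
plan(.529,.152,.195,18.2)
for n in('scene','top'):cv2.imwrite(f'pics/{n}2.png',eyes.read_camera(n)[...,::-1])
s=cv2.imread('pics/scene2.png');t=cv2.imread('pics/top2.png')
cv2.imwrite('pics/c3.png',np.hstack([crop(s,330,70,80,100,5),crop(t,170,155,80,100,5)]))
for z in (.131,.1):print(proj('scene',(.529,.152,z)),proj('top',(.529,.152,z)))"
```

```text
clock: 8.53
tcp_pos: [0.5278, 0.1507, 0.1925]
orientation: [-0.001, 0.587, 0.81, -0.001]
wrist_force: [0.4, 0.4, -2.3]
finger_gap: 0.0116
grip_force: 58.6
t 8.5333 tcp [0.5278 0.1507 0.1925] yaw_y 18.18 gap 0.0116 F [ 0.4  0.4 -2.3]
shift cm [ 0.09  0.15 -0.25] turn -0.0
[367.9642376  129.82524485] [207.72617859 208.74648057]
[366.61518012 138.82661998] [211.20405342 210.89393447]
```

View pics/c3.png

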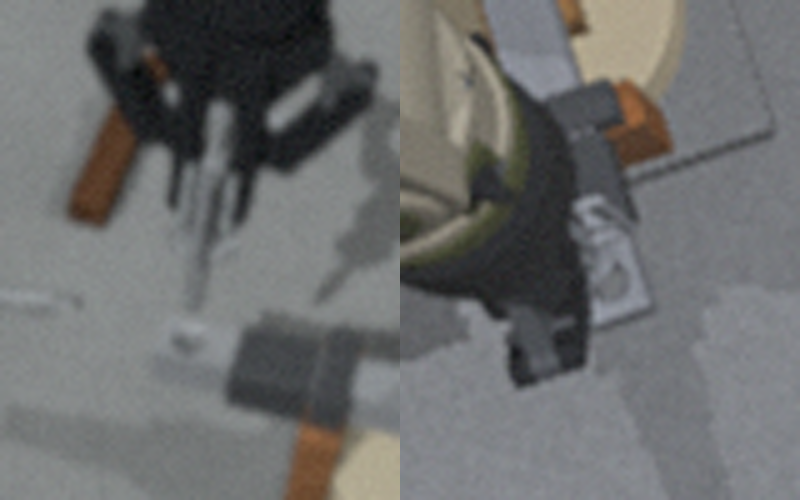

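Scene shows the pin upright above the bar: stem tip at about (368.9,130.9), hole at about (367.3,137.3). Top shows the ring, partly hidden by the gripper, next to the hole. I'll enlarge both.

```bash
python3 -c "
from h import *
s=cv2.imread('pics/scene2.png');t=cv2.imread('pics/top2.png')
cv2.imwrite('pics/c4.png',np.hstack([crop(s,350,105,40,50,10),crop(t,195,185,40,50,10)]))
p=[.5278,.1507]
for z in (.1235,.1):print(z,proj('scene',(*p,z)),proj('top',(*p,z)))
c,s_=np.cos(np.radians(108.2)),np.sin(np.radians(108.2))
for k in(-.025,.025):print('ring end',proj('top',(p[0]+k*c,p[1]+k*s_,.2355)))
print(atz('top',(211.6,210.9),.1))
"
```

```text
0.1235 [366.94106197 132.13651866] [209.20600413 209.83903085]
0.1 [365.93684867 138.91944286] [211.80814962 211.44154685]
ring end [207.92658837 196.52894555]
ring end [181.74170376 205.4911665 ]
[0.52896893 0.15116147 0.1       ]
```

View pics/c4.png

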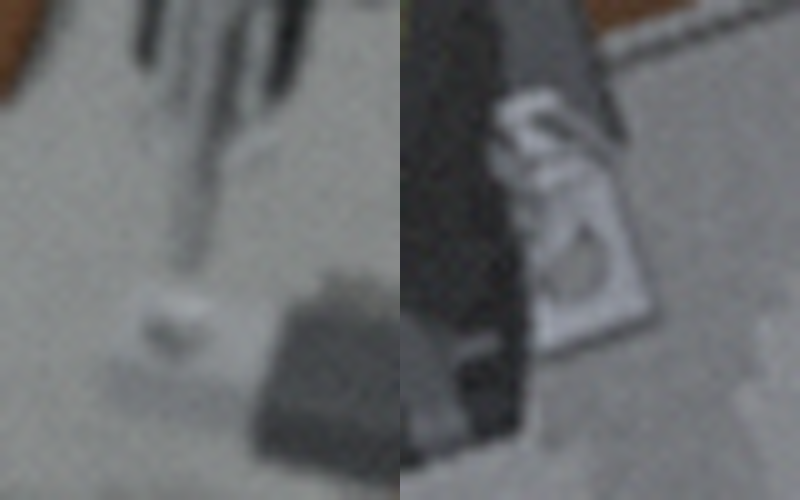

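Seen in the scene camera, the stem tip (368.3,131.5) and the hole (367,137.5) have the same offset from their predicted positions. The pin is therefore over the hole to about 1 mm. I'll descend slowly and watch the force.

```bash
python3 -m inch '[0,0.06,0.5,0, 0,0,0.5,0, 0,0,0.5,0, 0,0,0.5,0, 0,0,0.3,0]'|grep -E "tcp|wrist"; python3 -m inch '[0,0,0.3,0, 0,0,0.3,0, 0,0,0.3,0, 0,0,0.1,0, 0,0,0,0]'|grep -E "tcp|wrist|gap"
```

```text
tcp_pos: [0.5291, 0.151, 0.1703]
wrist_force: [-0.0, 0.5, -1.3]
tcp_pos: [0.5291, 0.1512, 0.161]
wrist_force: [-0.7, 0.7, -2.4]
finger_gap: 0.0112
```

```bash
python3 -m inch '[0,0,0.4,0, 0,0,0.4,0, 0,0,0.4,0, 0,0,0.4,0, 0,0,0.4,0]'|grep -E "tcp|wrist"; python3 -m inch '[0,0,0.4,0, 0,0,0.3,0, 0,0,0.3,0, 0,0,0.3,0, 0,0,0.2,0]'|grep -E "tcp|wrist|gap"
```

```text
tcp_pos: [0.5288, 0.1516, 0.1408]
wrist_force: [-2.9, 4.8, 0.2]
tcp_pos: [0.5286, 0.1517, 0.1256]
wrist_force: [-4.0, 4.7, 1.3]
finger_gap: 0.0114
```

```bash
python3 -m inch '[0.06,-0.04,0.1,0, 0,0,0.1,0, 0,0,0.1,0, 0,0,0.1,0, 0,0,0,0]'|grep -E "tcp|wrist|gap"
```

```text
tcp_pos: [0.5286, 0.1517, 0.1229]
wrist_force: [-5.4, 4.4, 4.8]
finger_gap: 0.0115
```

```bash
python3 -m inch '[0.03,-0.05,0.1,0, 0,0,0.1,0, 0,0,0.1,0, 0,0,0,0, 0,0,0,0]'|grep -E "tcp|wrist|gap"
```

```text
tcp_pos: [0.5286, 0.1518, 0.1228]
wrist_force: [-10.5, 2.2, 23.1]
finger_gap: 0.0111
```

Descent stopped at TCP z 0.1228 with 23 N upward, which is where the seated pin should be. I'll unload, release and retreat straight up.

```bash
python3 -m inch '[-0.05,0.07,-0.25,0, 0,0,0,0, 0,0,0,0, 0,0,0,0, 0,0,0,0]'|grep -E "tcp|wrist";python3 -m inch '[0,0,0,0, 0,0,0,0, 0,0,0,0, 0,0,0,0, 0,0,0,0]' 1|grep -E "tcp|gap";python3 -m inch '[0,0,0,0, 0,0,0,0, 0,0,-0.5,0, 0,0,-1,0, 0,0,-1.5,0]' >/dev/null; for i in 1 2; do python3 -m inch '[0,0,-1.5,0, 0,0,-1.5,0, 0,0,-1.5,0, 0,0,-1.5,0, 0,0,-1.0,0]'; done|tail -6; python3 -c "
from h import *
for n in('scene','top'):cv2.imwrite(f'pics/{n}3.png',eyes.read_camera(n)[...,::-1])
s=cv2.imread('pics/scene3.png');t=cv2.imread('pics/top3.png')
cv2.imwrite('pics/c5.png',np.hstack([crop(s,330,90,67,83,6),crop(t,175,175,67,83,6)][:2])[:,:800])"
```

```text
tcp_pos: [0.5287, 0.1517, 0.1229]
wrist_force: [-7.0, 3.5, 8.2]
tcp_pos: [0.5295, 0.151, 0.1217]
finger_gap: 0.0713
clock: 13.22
tcp_pos: [0.5295, 0.1514, 0.2939]
orientation: [0.001, 0.586, 0.81, 0.001]
wrist_force: [0.5, -0.3, 0.7]
finger_gap: 0.0851
grip_force: 0.0
```

View pics/c5.png

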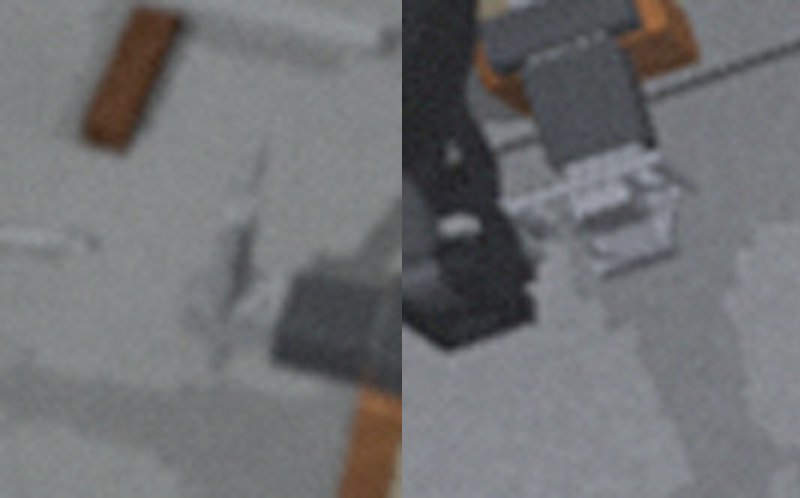

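Top shows the collar on the bar end with the ring standing over the head (wire at crop (520–640,205–160)). Scene shows the ring edge-on and upright at (250,180). Next I'll close the fingers behind the ring and push it towards the free end.

```bash
python3 -m inch '[0,0.8,0,0, 0,0.8,0,0, 0,0.8,0,0, 0,0.8,0,0, 0,0.8,0,0]' -1 >/dev/null; for i in 1 2; do python3 -m inch '[0,0,1.31,0, 0,0,1.31,0, 0,0,1.31,0, 0,0,1.31,0, 0,0,1.31,0]'; done|tail -6; for i in 1 2 3; do python3 -m inch '[0,-0.47,0,0, 0,-0.47,0,0, 0,-0.47,0,0, 0,-0.47,0,0, 0,-0.47,0,0]'|grep -E "tcp|wrist"; done;  python3 -c "
from h import *
for n in('scene','top'):cv2.imwrite(f'pics/{n}4.png',eyes.read_camera(n)[...,::-1])
s=cv2.imread('pics/scene4.png');t=cv2.imread('pics/top4.png')
cv2.imwrite('pics/c6.png',np.hstack([crop(s,330,90,67,83,6),crop(t,175,175,67,83,6)][:2])[:,:800])"
```

```text
clock: 14.57
tcp_pos: [0.5675, 0.164, 0.1596]
orientation: [-0.0, 0.586, 0.81, -0.0]
wrist_force: [0.8, -0.8, 0.7]
finger_gap: 0.0002
grip_force: 0.0
tcp_pos: [0.5449, 0.1564, 0.1618]
wrist_force: [0.5, 1.4, 0.3]
tcp_pos: [0.522, 0.149, 0.1609]
wrist_force: [0.5, -0.6, 0.4]
tcp_pos: [0.4997, 0.1417, 0.1608]
wrist_force: [-1.0, -0.2, 0.3]
```

View pics/c6.png

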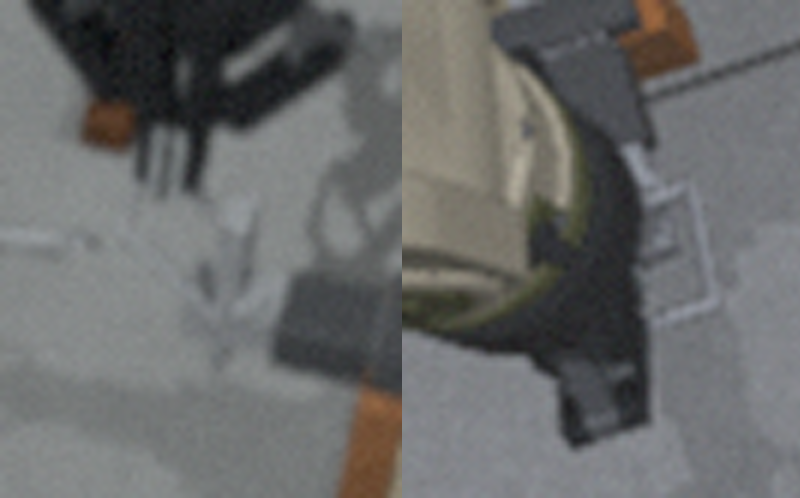

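In top the ring is now tipped towards the free end, with its leg running from (690,185) to (715,300). In scene it leans on the fingers at about (150,240). I'll push it on and then down.

```bash
python3 -m inch '[0,-0.44,0,0, 0,-0.44,0,0, 0,-0.44,0,0, 0,-0.44,0,0, 0,-0.44,0,0]'|grep -E "tcp|wrist";for i in 1 2; do python3 -m inch '[0,0,0.55,0, 0,0,0.55,0, 0,0,0.55,0, 0,0,0.55,0, 0,0,0.55,0]'|grep -E "tcp|wrist"; done
```

```text
tcp_pos: [0.4788, 0.1348, 0.1608]
wrist_force: [-0.0, -0.4, 1.1]
tcp_pos: [0.4792, 0.135, 0.1324]
wrist_force: [-0.2, 0.6, -0.7]
tcp_pos: [0.4793, 0.135, 0.1052]
wrist_force: [1.3, -0.4, 0.6]
```

```bash
for i in 1 2; do python3 -m inch '[0,0,-1.5,0, 0,0,-1.5,0, 0,0,-1.5,0, 0,0,-1.5,0, 0,0,-1.5,0]'; done >/dev/null;for i in 1 2; do python3 -m inch '[3,0,0,0, 3,0,0,0, 3,0,0,0, 3,0,0,0, 3,0,0,0]'; done | grep -E "clock|tcp|wrist";  python3 -c "
from h import *
for n in('scene','top'):cv2.imwrite(f'pics/{n}5.png',eyes.read_camera(n)[...,::-1])
s=cv2.imread('pics/scene5.png');t=cv2.imread('pics/top5.png')
cv2.imwrite('pics/c7.png',np.hstack([crop(s,340,100,50,62,8),crop(t,185,185,50,62,8)]))"
```

```text
clock: 18.42
tcp_pos: [0.4319, 0.2786, 0.2556]
wrist_force: [-0.2, 0.2, -0.4]
clock: 18.83
tcp_pos: [0.3848, 0.4213, 0.2555]
wrist_force: [0.0, 0.1, 0.9]
```

View pics/c7.png

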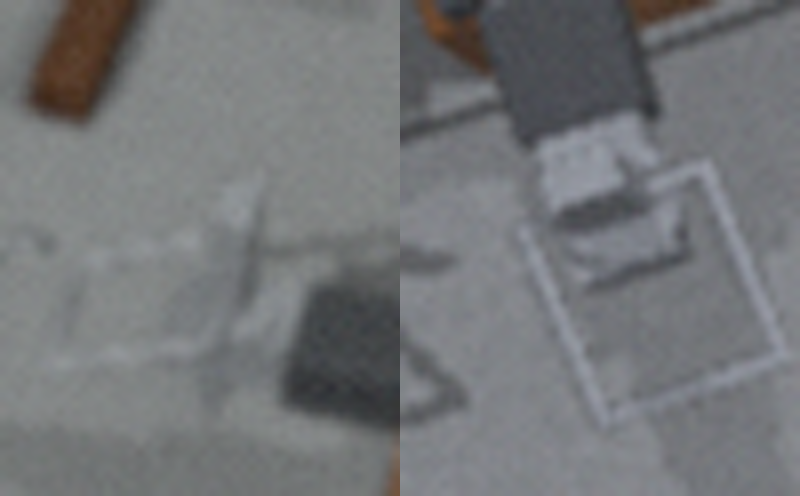

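Top shows the ring around the bar end with the cross-wire from (605,420) to (785,355), midpoint px (221.4,233.0). In scene its midpoint is at about (347.9,138.7). I'll check the height by triangulation.

```bash
python3 -c "
from h import *
print(tri(dict(top=(221.4,233.0),scene=(347.9,138.7))))
u=np.array([np.cos(np.radians(198.2)),np.sin(np.radians(198.2)),0])
for a in(1.57,1.8,2.05):
  p=np.array([.5287,.1515,.109])+.057*(np.sin(a)*u+np.cos(a)*np.array([0,0,1]));print(a,p.round(4),proj('top',p).round(1),proj('scene',p).round(1))"
```

```text
(array([0.48398372, 0.133351  , 0.08810602]), [1.6, 1.6])
1.57 [0.4746 0.1337 0.109 ] [218.5 236. ] [344.8 131.2]
1.8 [0.476  0.1342 0.096 ] [219.7 235.9] [345.  135.1]
2.05 [0.4807 0.1357 0.0827] [220.3 234.3] [346.6 139.3]
```

The cross-wire triangulates to z ≈ 0.088, allowing for a camera bias of about +4 mm, which puts the ring on its stop below the bar's top face. I'm handing in.

```bash
python3 -c "
from workcell import env
print(env.hand_in())"
```

```text
the job is handed in; nothing more can be done
None
```

The linchpin is seated in the bar's hole with its ring hanging around the free end, cross-wire about 12 mm below the bar's top face by camera triangulation; the job is handed in at about 19 s of the 54 s allowed, and the hand-in returned no verdict.

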